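# Make up a sowing pot on the slate

## Robot

A 6-joint arm with a two-finger parallel gripper is mounted at the origin on the work surface. World frame = base frame: x ahead of the robot, y to its left, z up, the work surface at z = 0. Lengths are in mm, angles in rad, forces in N, time in s.
With the tool pointing down it reaches from about 350 to 875 mm from the base axis. Payload 4.2 kg.
Tool frame: the origin (TCP) lies midway between the tips of the shut fingers; the grasp point (between the pads) lies 19 mm behind it; z points along the fingers, y is the line along which they close (so a half turn about z gives the same grasp; the last joint's range is limited). The gripper opens to 85 mm and grips with 20 to 120 N. Pads are 22 mm wide; open, the fingers measure 114 mm over their backs; the gripper's body (76 mm by 85 mm) begins 54 mm behind the grasp point. The pads swing forward as they close: fully open they stand 13 mm farther back than shut.
Start: joints at [-0.923, 0.385, 0.008, 0, -1.194, -0.259], TCP at [236.937, -578.325, 205.212] pointing down, gripper open.
Joint ranges: [-3.14, 3.14], [-1.21, 2.06], [-1.07, 1.41], [-3.16, 2.05], [-2.99, -0.16], [-3.1, 3.1]. Speed limits (rad/s): [2.79, 2.79, 3.14, 3.14, 3.14, 3.14].

## Interface

Orientations are given as a unit quaternion [x, y, z, w].
In Python, from bench import arm gives the robot as it stands. The module is installed in compiled form; this text tells all that it offers.
- The arm moves only by the shell command python3 -m handwheel 'ROWS' [OPENING]. ROWS is JSON, a list of rows, each an object of numbers: "x", "y", "z": the shift along the world's x, y, z each as a share of 20 cm, from -1 to 1; "ax", "ay", "az": the turn, a rotation vector about the world's x, y, z each as a share of 90 degrees, from -1 to 1. In form: [{"x": .., "y": .., "z": .., "ax": .., "ay": .., "az": ..}, ...]. A call has exactly 8 rows; each row shifts and turns the commanded pose from where the row before left it; what a row does not reach is not made up. A row lasts 1/10 s, in which the tool goes at most 50 mm and 8.59 degrees, less where a joint would pass 70% of its speed; a pose out of reach is approached as far as the arm can. A call with a number of a shift or a turn outside -1 to 1 is refused whole. A call with a gripper value outside its range is refused whole. OPENING is the opening, from -1 (shut) to 1 (fully open), set as the call begins (- or left out, the last holds). The fingers move at their own pace and stop on an object; the grip force is fixed at half the most. Time passes only in rows, so rows that do not move let the fingers close, or fill a call up. It gives the time, the measured TCP pose, the force, the opening and the grip force at its end, in the units of the state.
- arm.read_state(): the state, without advancing time (a new reading comes with each control period).
- arm.get_image(name): name is "side" or "top" or "wrist"; returns the picture (420x560x3 uint8, red, green, blue); there is no depth.
- arm.camera_params(name): a dict with "K" (3x3 intrinsics, pixels), "position" and "orientation" of the camera in the world. Camera axes: x right, y down, z forward; pixel columns grow to the right and rows downward; lengths in mm; the calibration is good to about 2 mm. The wrist camera is an equidistant fisheye: a pixel r from the principal point sees the ray r / f radians off the axis. A picture is of the moment at which its call begins: read the wrist's pose just before it. camera_params takes no time and is no camera call; for the wrist camera it gives the pose at the moment of the call.
- arm.job_done(): hands the job in; it is judged then, once.
The state is a dict: "clock": time; "joints": joint angles; "joint_vel": joint speeds; "joint_efforts": joint torques, N m; "position": TCP position; "ee_rot": TCP orientation; "contact_force": force on the tool from outside, world axes, zero at the start; "wrist_torque": the same for the moment, N m; "gripper_width": finger opening in mm; "grasp_force": force on a finger pad.
Only numpy, scipy, OpenCV 4.12 (cv2) and the standard library are available. Lean on these libraries where they do the work, as an engineer would, in place of code of your own. Each camera call takes 0.05 s, during which the arm holds its last target. There are 200 camera calls.

## Task

Make up a sowing pot in the middle of the grey slate, in this order: the blue saucer on the slate, the terracotta pot in the saucer, the black liner pot in the terracotta pot, and last the yellow-topped label, drawn out of its slot in the green rack and stood, yellow end up, in the liner. Set the saucer and the two pots down upright rather than dropping them, and leave the red-topped label, the trowel, the spanner and the white jug where they are.

Things in the scene. Friction and masses are not known exactly. Their poses are not given: they have to be found in the camera images.
- slate: flat grey slate, 110 x 110 x 8 mm, fixed to the bench; origin at the centre of its underside, z up, so its top is 8 mm above the origin
- saucer: loose round glazed blue saucer, open upward, outside 60 mm across at the foot and 66 mm at the rim, 22 mm tall, wall 3 mm, floor 5 mm thick (inside 54 mm across at the floor); origin at the centre of its underside, z up; 90 g; grip across the rim
- pot: loose round terracotta pot, open upward, 64 mm tall, outside 42 mm across at the foot, 55 mm just under the rim band, rim band 64 to 65 mm across and 18 mm tall at the top; wall 4 mm, floor 5 mm thick (inside 34 mm across at the floor, 57 mm at the mouth); origin at the centre of its underside, z up; 150 g
- liner: loose round black plastic liner pot, open upward, taller and slimmer: 88 mm tall, outside 29 mm across at the foot and 50 mm at the rim, wall 2.5 mm, floor 3 mm thick (inside 24 mm across at the floor, 45 mm at the mouth); origin at the centre of its underside, z up; 45 g. Seated in the terracotta pot it stands about 29 mm above that pot's rim
- yellow_label: loose stiff wooden plant label with a yellow top, upright in one of the rack's two slots: 9 mm thick (its x), 18 mm wide (its y), 130 mm tall (its z, yellow end up; the yellow part is the top 32 mm); origin at the centre of its bottom end; 20 g. In the rack its bottom end is 8 mm above the bench and its top 43 mm stand out; it slides straight up with 1 mm play each side
- red_label: the same kind of label with a red top, in the rack's other slot; to be left there
- rack: green wooden block fixed to the bench, 60 (x) x 160 (y) x 95 mm tall, with two vertical slots at y = -40 and +40 mm, 11 mm (x) by 20 mm (y), 87 mm deep, open at the top; origin at the centre of its underside, z up
- trowel: stainless hand trowel with wooden handle lying on the bench, 280 mm long along its x (handle to -x), blade 70 mm wide, 26 mm high at the handle; origin near its middle on the bench; to be left alone
- spanner: chrome spanner lying flat among the things, 180 mm long along its x, about 40 mm wide and under 15 mm high; to be left alone
- jug: white ceramic jug, about 92 mm across, 125 mm tall, handle on its +y side reaching 78 mm from the axis, short spout on its -y side; origin at the centre of its underside; to be left alone
Things that resemble listed ones, but are neither listed nor needed, are in the scene too. Of the things that look like the saucer, take the one that is nearest to the robot's base at the start.

How it is judged:
By the outcome, as a careful person would: the job done as asked, in the order asked, and still so for the second after the job is handed in, with the robot touching nothing.
It also fails if it takes over 120 s, if anything falls off the work surface, if the arm or the gripper's body presses on something with over 40 N, if the wrist force passes 120 N, or if a joint passes its speed limit or range.

## Working session

There is one attempt and no reset: what is moved stays moved. The work goes in short steps, Python scripts to look and compute and a shell command to move; the robot and the scene stay as the last step left them, time stands still between calls to the robot, and variables do not carry over. Pictures are saved under pics/ and viewed, at most 14 in all, crops included, and the job is handed in when it is done.

```bash
mkdir -p pics
cat > h.py <<'E'
import numpy as np, cv2
from bench import arm
from scipy.spatial.transform import Rotation as R
def pose(p):
    o=np.array(p["orientation"],float)
    return np.array(p["position"],float), (R.from_quat(o).as_matrix() if o.size==4 else o.reshape(3,3))
def snap(n,f):
    p=arm.camera_params(n); im=arm.get_image(n); cv2.imwrite(f"pics/{f}.png",im[:,:,::-1]); return p,im
def px2w(p,u,v,z,fish=False):
    K=np.array(p["K"]);t,M=pose(p)
    a=np.array([(u-K[0,2])/K[0,0],(v-K[1,2])/K[1,1]])
    if fish:
        th=np.hypot(*a); d=np.r_[a/max(th,1e-9)*np.sin(th),np.cos(th)]
    else: d=np.r_[a,1]
    d=M@d; return (t+d*(z-t[2])/d[2]).round(1)
E
python3 - <<'E'
from h import *
for n in("top","side"):
    p,_=snap(n,n+"0"); print(n,p)
s=arm.read_state(); print(s); print(arm.camera_params("wrist"))
E
```

```text
top {'K': array([[489.05022014,   0.        , 276.87021274],
       [  0.        , 489.05022014, 210.46240022],
       [  0.        ,   0.        ,   1.        ]]), 'position': array([ 366.31924287,   91.47197917, 1410.18428703]), 'orientation': array([ 0.71262529, -0.69582374,  0.06456464, -0.06185409])}
side {'K': array([[411.622718  ,   0.        , 282.09524348],
       [  0.        , 411.622718  , 205.17202109],
       [  0.        ,   0.        ,   1.        ]]), 'position': array([ 430.23613824, -569.8493067 ,  637.15838746]), 'orientation': array([ 0.90025885, -0.14186581,  0.05331123, -0.40812499])}
{'clock': 0.1, 'joints': array([-9.23416693e-01,  3.85497915e-01,  6.75123959e-03, -4.70138357e-04,
       -1.19399604e+00, -2.58596526e-01]), 'joint_vel': array([ 0.00092575, -0.00095569,  0.00319044,  0.00219713, -0.00053125,
        0.00140884]), 'joint_efforts': array([-5.67831758e-04, -3.93319631e+01,  1.88929904e+01,  4.19794321e+00,
       -2.59073582e-03,  4.57608607e-06]), 'position': array([ 236.71360268, -577.81133026,  204.21038549]), 'ee_rot': array([-1.93084415e-01,  9.81181642e-01,  9.70666593e-04, -2.29465389e-04]), 'contact_force': array([ 0.56167149,  0.23868235, -0.00252394]), 'wrist_torque': array([-0.03783863, -0.03508116,  0.03635929]), 'grasp_force': 0.0, 'gripper_width': 84.92174575038653}
{'K': array([[325.1922621 ,   0.        , 281.06583234],
       [  0.        , 325.1922621 , 210.21901254],
       [  0.        ,   0.        ,   1.        ]]), 'position': array([ 174.48790355, -602.89730078,  373.73499008]), 'orientation': array([0.55214643, 0.8229946 , 0.11137652, 0.07354911])}
```

View pics/top0.png

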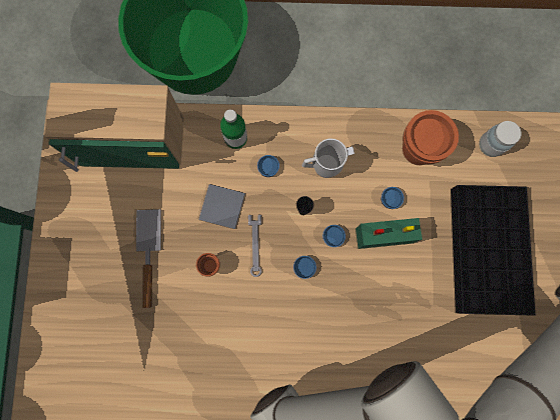

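View pics/side0.png

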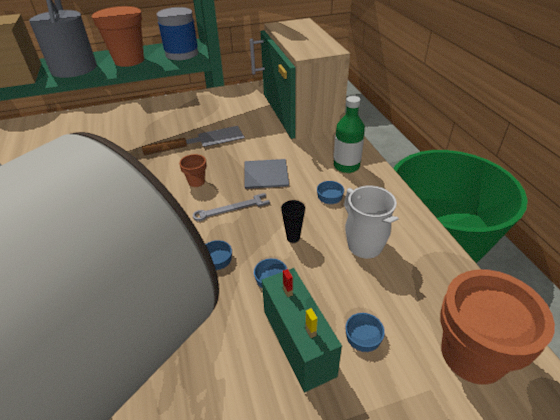

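The top view shows the slate at (222,206), pot (208,264), liner (305,206), rack (389,233) with yellow at (409,229) and red at (379,232). There are four blue saucers at (269,166), (392,198), (334,236) and (305,267).

Run:
```python
from h import *
p=arm.camera_params("top"); im=cv2.imread("pics/top0.png")
for n,u,v,z in [("slate",222,206,8),("pot",208,264,64),("liner",305.5,205,88),("yel",409,229,138),("red",379,232,138),("rackL",357,237,95),("spanT",256,218,10),("spanB",257,273,10)]: print(n,px2w(p,u,v,z))
hsv=cv2.cvtColor(im,cv2.COLOR_BGR2HSV); m=cv2.inRange(hsv,(98,110,40),(118,255,255))
m=cv2.morphologyEx(m,cv2.MORPH_CLOSE,np.ones((9,9)))
for s in cv2.connectedComponentsWithStats(m)[2][1:]:
    if s[4]>100:
        w=px2w(p,s[0]+(s[2]-1)/2,s[1]+(s[3]-1)/2,22); print("saucer",s,w,np.hypot(*w[:2]).round())
m=cv2.inRange(im,(70,70,70),(140,140,140))
def hull(n,mask,z,off):
    cs=cv2.findContours(mask,0,2)[0]
    for c in cs:
        if cv2.contourArea(c)>15:
            pts=[px2w(p,x+off[0],y+off[1],z)[:2] for x,y in c[:,0]]
            print(n,[np.round(q,1) for q in cv2.minAreaRect(np.float32(pts))])
hull("slate",cv2.inRange(hsv[170:240,190:250],(90,10,40),(130,90,200)),8,(190,170))
hull("yel",cv2.inRange(hsv[215:250,350:430],(22,140,90),(38,255,255)),138,(350,215))
hull("rack",cv2.inRange(hsv[210:252,345:430],(55,60,30),(90,255,255)),95,(345,210))
```

```text
slate [629.4 249.4   8. ]
pot [456.3 274.4  64. ]
liner [622.8  10.7  88. ]
yel [ 555.5 -259.3  138. ]
red [ 545.7 -180.2  138. ]
rackL [ 536.6 -129.5   95. ]
spanT [596.1 149.1  10. ]
spanB [437.7 141.3  10. ]
saucer [258 155  21  22 353] [750.9 118.2  22. ] 760.0
saucer [382 187  21  22 368] [ 664.  -244.1   22. ] 707.0
saucer [323 225  22  22 373] [548.8 -74.5  22. ] 554.0
saucer [294 256  22  23 379] [457.1   7.2  22. ] 457.0
slate [array([629.7, 250.3]), array([107.1, 109. ]), np.float64(76.7)]
yel [array([ 558. , -257.4]), array([11.9, 27.2]), np.float64(12.4)]
rack [array([ 550.4, -215. ]), array([ 66.3, 174.2]), np.float64(7.2)]
```

```bash
python3 -m handwheel '[{"x":0.069,"y":0.183},{"x":0.069,"y":0.183},{"x":0.069,"y":0.183},{"x":0.069,"y":0.183},{"x":0.069,"y":0.183},{"x":0.069,"y":0.183},{"x":0.069,"y":0.183},{"x":0.069,"y":0.183}]' 1
python3 -m handwheel '[{"x":0.069,"y":0.183},{"x":0.069,"y":0.183},{"x":0.069,"y":0.183},{"x":0.069,"y":0.183},{"x":0.069,"y":0.183},{"x":0.069,"y":0.183},{"x":0.069,"y":0.183},{"x":0.069,"y":0.183}]'
python3 - <<'E'
from h import *
p,im=snap("wrist","w1"); print(p['position'],p['orientation'],arm.read_state()['position'],arm.read_state()['clock'])
snap("top","top1")
E
```

```text
[ 174.48790355 -602.89730078  373.73499008] [0.55214643 0.8229946  0.11137652 0.07354911] [ 236.75149357 -577.91235396  204.37281488] 0.15invalid input at $[0]: expected keys x, y, z, ax, ay, az
invalid input at $[0]: expected keys x, y, z, ax, ay, az
```

View pics/w1.png

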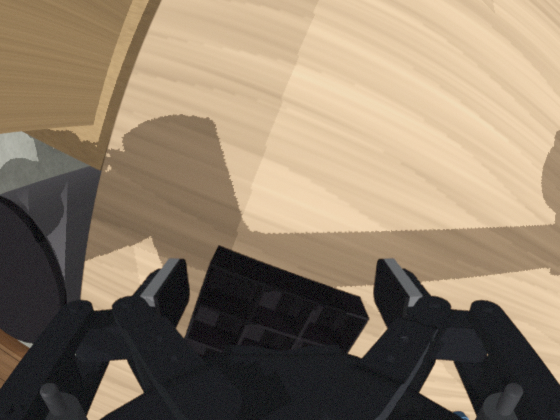

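The rows need all six keys. This picture is still the start view: the seed tray sits between the fingers.

```bash
python3 -m handwheel '[{"x":0.069,"y":0.183,"z":0,"ax":0,"ay":0,"az":0},{"x":0.069,"y":0.183,"z":0,"ax":0,"ay":0,"az":0},{"x":0.069,"y":0.183,"z":0,"ax":0,"ay":0,"az":0},{"x":0.069,"y":0.183,"z":0,"ax":0,"ay":0,"az":0},{"x":0.069,"y":0.183,"z":0,"ax":0,"ay":0,"az":0},{"x":0.069,"y":0.183,"z":0,"ax":0,"ay":0,"az":0},{"x":0.069,"y":0.183,"z":0,"ax":0,"ay":0,"az":0},{"x":0.069,"y":0.183,"z":0,"ax":0,"ay":0,"az":0}]' 1
python3 -m handwheel '[{"x":0.069,"y":0.183,"z":0,"ax":0,"ay":0,"az":0},{"x":0.069,"y":0.183,"z":0,"ax":0,"ay":0,"az":0},{"x":0.069,"y":0.183,"z":0,"ax":0,"ay":0,"az":0},{"x":0.069,"y":0.183,"z":0,"ax":0,"ay":0,"az":0},{"x":0.069,"y":0.183,"z":0,"ax":0,"ay":0,"az":0},{"x":0.069,"y":0.183,"z":0,"ax":0,"ay":0,"az":0},{"x":0.069,"y":0.183,"z":0,"ax":0,"ay":0,"az":0},{"x":0.069,"y":0.183,"z":0,"ax":0,"ay":0,"az":0}]'
python3 - <<'E'
from h import *
p,im=snap("wrist","w2"); print(p['position'],p['orientation'],arm.read_state()['position'],arm.read_state()['clock'])
snap("top","top2")
hsv=cv2.cvtColor(im,cv2.COLOR_RGB2HSV); m=cv2.inRange(hsv,(98,110,40),(118,255,255))
for s in cv2.connectedComponentsWithStats(cv2.morphologyEx(m,cv2.MORPH_CLOSE,np.ones((9,9))))[2][1:]:
    if s[4]>300: print(s,px2w(p,s[0]+s[2]/2,s[1]+s[3]/2,18,True))
E
```

```text
clock: 1.0
position: [347.5, -284.0, 205.2]
ee_rot: [-0.193, 0.981, -0.0, 0.0]
contact_force: [1.0, -0.5, 0.5]
gripper_width: 85.2
grasp_force: 0.0
clock: 1.8
position: [457.9, 8.9, 205.3]
ee_rot: [-0.193, 0.981, 0.0, 0.0]
contact_force: [0.6, 0.0, -0.4]
gripper_width: 85.3
grasp_force: 0.0
[395.47449108 -15.91126046 374.81301445] [0.5518019  0.82319101 0.11104273 0.0744362 ] [460.64412309  12.51279649 205.35937883] 1.85
[ 258  161   52   51 2041] [459.5  13.9  18. ]
[ 167  206   47   48 1752] [549.7 -69.1  18. ]
[ 49 238  34  37 959] [ 664.8 -234.6   18. ]
```

View pics/w2.png

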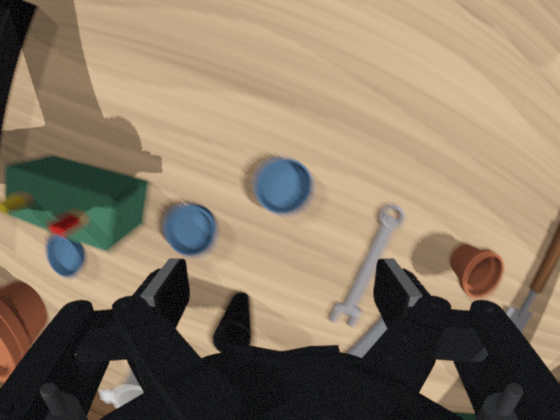

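The saucer nearest the base is at (284,186), and no closer one is hidden. The picture is blurred because the arm was still settling, so I'll measure again.

```bash
cat >> h.py <<'E'
def blobs(p,im,lo,hi,z,fish,amin=300):
    m=cv2.inRange(cv2.cvtColor(im,cv2.COLOR_RGB2HSV),lo,hi)
    for s in cv2.connectedComponentsWithStats(cv2.morphologyEx(m,cv2.MORPH_CLOSE,np.ones((9,9))))[2][1:]:
        if s[4]>amin: print(s,px2w(p,s[0]+(s[2]-1)/2,s[1]+(s[3]-1)/2,z,fish))
BL=((98,110,40),(118,255,255))
E
python3 - <<'E'
from h import *
arm.get_image("top");arm.get_image("top");arm.get_image("top")
print(arm.read_state()['position'],arm.read_state()['clock'])
p,im=snap("wrist","w3"); 
print(arm.read_state()['position'])
blobs(p,im,*BL,20,True)
t,i=snap("top","top3"); blobs(t,i,*BL,22,False,100)
E
```

```text
[457.30917821   7.2611317  204.93645081] 2.05
[457.25675775   6.79497204 205.03845126]
[ 254  158   56   54 2383] [457.2   8.6  20. ]
[ 163  203   51   52 2047] [547.3 -73.9  20. ]
[  45  235   38   41 1142] [ 661.8 -239.4   20. ]
[258 155  21  22 351] [750.9 118.2  22. ]
[382 187  22  22 367] [ 664.  -245.6   22. ]
```

```bash
python3 -m handwheel '[{"x":0,"y":0.004,"z":-0.14,"ax":0,"ay":0,"az":0},{"x":0,"y":0,"z":-0.2,"ax":0,"ay":0,"az":0},{"x":0,"y":0,"z":-0.2,"ax":0,"ay":0,"az":0},{"x":0,"y":0,"z":-0.2,"ax":0,"ay":0,"az":0},{"x":0,"y":0,"z":-0.15,"ax":0,"ay":0,"az":0},{"x":0,"y":0,"z":-0.1,"ax":0,"ay":0,"az":0},{"x":0,"y":0,"z":-0.05,"ax":0,"ay":0,"az":0},{"x":0,"y":0,"z":0,"ax":0,"ay":0,"az":0}]'
python3 -m handwheel '[{"x":0,"y":0,"z":0,"ax":0,"ay":0,"az":0},{"x":0,"y":0,"z":0,"ax":0,"ay":0,"az":0},{"x":0,"y":0,"z":0,"ax":0,"ay":0,"az":0},{"x":0,"y":0,"z":0,"ax":0,"ay":0,"az":0},{"x":0,"y":0,"z":0,"ax":0,"ay":0,"az":0},{"x":0,"y":0,"z":0,"ax":0,"ay":0,"az":0},{"x":0,"y":0,"z":0,"ax":0,"ay":0,"az":0},{"x":0,"y":0,"z":0,"ax":0,"ay":0,"az":0}]' 0.2
```

```text
clock: 2.95
position: [457.0, 7.1, -3.6]
ee_rot: [-0.193, 0.981, -0.0, -0.001]
contact_force: [-0.9, -0.2, 1.5]
gripper_width: 85.3
grasp_force: 0.0
clock: 3.75
position: [457.7, 8.1, -2.8]
ee_rot: [-0.193, 0.981, -0.0, -0.0]
contact_force: [0.0, 0.5, 0.0]
gripper_width: 51.6
grasp_force: 0.0
```

Run:
```python
from h import *
s=arm.read_state(); print(s['gripper_width'],s['grasp_force'],s['contact_force'])
p,im=snap("wrist","w4"); q,j=snap("side","s4")
cv2.imwrite("pics/c4.png",np.hstack([im[:,:,::-1],cv2.resize(j[150:330,130:370,::-1],(560,420))])[:, :])
cv2.imwrite("pics/c4.png",cv2.resize(cv2.imread("pics/c4.png"),(800,300)))
```

```text
51.607854580034974 0.0 [0.04348342 0.48572409 0.03350465]
```

View pics/c4.png

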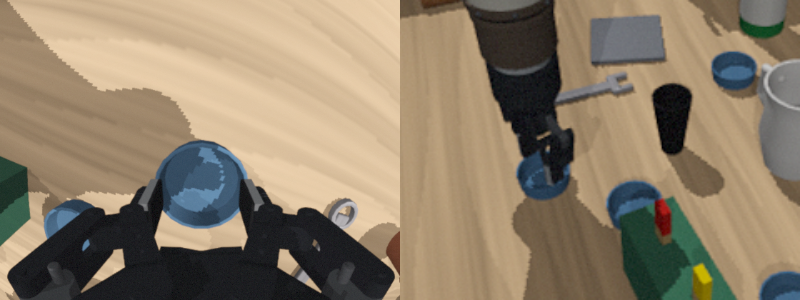

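Run:
```python
from h import *
p,im=snap("wrist","w5"); print(arm.read_state()['position'])
blobs(p,im,*BL,20,True); K=p['K']
t,M=pose(p)
for n,w in (("tcp",(457,8,0)),("tcp+20",(457,8,20))):
    d=M.T@(np.array(w)-t); th=np.arccos(d[2]/np.linalg.norm(d)); e=d[:2]/np.linalg.norm(d[:2])*th*K[0,0]; print(n,e+K[:2,2])
q,j=snap("side","s5"); blobs(q,j,*BL,20,False)
t,i=snap("top","top5"); blobs(t,i,*BL,22,False,100)
cv2.imwrite("pics/c5.png",cv2.resize(im[150:330,150:410,::-1],(780,540),interpolation=cv2.INTER_CUBIC))
```

```text
[457.71833608   8.08238343  -2.83773924]
[  219   197   124   122 11085] [455.    7.4  20. ]
[  63  281   67   53 1563] [530.8 -81.6  20. ]
tcp [280.08640764 246.443569  ]
tcp+20 [279.97100479 261.39912226]
[159  20  38  34 929] [ 529.6 1292.1   20. ]
[317 181  26  22 465] [747.9 112.6  20. ]
[200 241  31  28 503] [455.7   2.3  20. ]
[254 259  32  28 484] [546.8 -76.3  20. ]
[ 346  313   38   38 1134] [ 663.1 -247.6   20. ]
[258 155  21  22 355] [750.9 118.2  22. ]
[382 187  22  22 370] [ 664.  -245.6   22. ]
[324 225  21  22 353] [548.8 -76.   22. ]
```

View pics/c5.png

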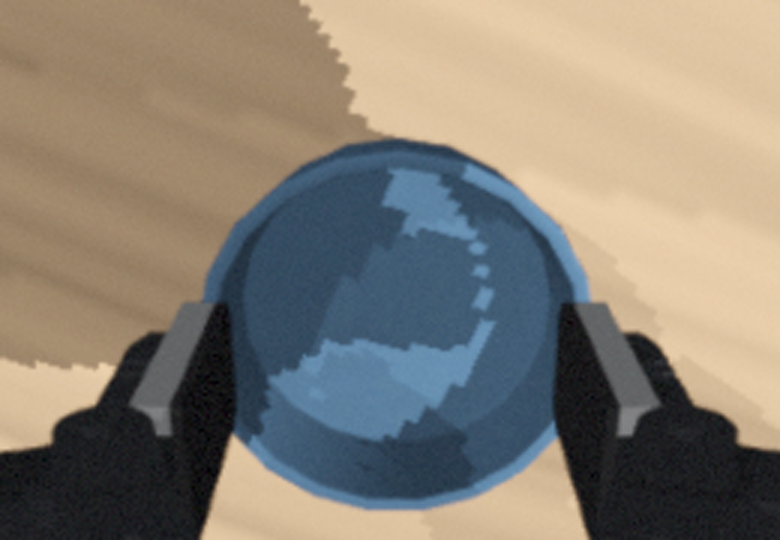

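The saucer has not moved and the pads shut above its rim, so the tips stand higher than the TCP reading suggests. I'll reopen and go lower in small steps, watching the force.

```bash
python3 -m handwheel '[{"x":0,"y":0,"z":0,"ax":0,"ay":0,"az":0},{"x":0,"y":0,"z":0,"ax":0,"ay":0,"az":0},{"x":0,"y":0,"z":0,"ax":0,"ay":0,"az":0},{"x":0,"y":0,"z":0,"ax":0,"ay":0,"az":0},{"x":0,"y":0,"z":0,"ax":0,"ay":0,"az":0},{"x":0,"y":0,"z":-0.01,"ax":0,"ay":0,"az":0},{"x":0,"y":0,"z":-0.01,"ax":0,"ay":0,"az":0},{"x":0,"y":0,"z":0,"ax":0,"ay":0,"az":0}]' 1
python3 -m handwheel '[{"x":0,"y":0,"z":-0.005,"ax":0,"ay":0,"az":0},{"x":0,"y":0,"z":-0.005,"ax":0,"ay":0,"az":0},{"x":0,"y":0,"z":-0.005,"ax":0,"ay":0,"az":0},{"x":0,"y":0,"z":-0.005,"ax":0,"ay":0,"az":0},{"x":0,"y":0,"z":0,"ax":0,"ay":0,"az":0},{"x":0,"y":0,"z":0,"ax":0,"ay":0,"az":0},{"x":0,"y":0,"z":0,"ax":0,"ay":0,"az":0},{"x":0,"y":0,"z":0,"ax":0,"ay":0,"az":0}]'
python3 - <<'E'
from h import *
p,im=snap("wrist","w6"); q,j=snap("side","s6")
a=cv2.resize(im[150:350,130:430,::-1],(450,300),interpolation=2);b=cv2.resize(j[190:290,150:270,::-1],(350,300),interpolation=2)
cv2.imwrite("pics/c6.png",np.hstack([a,b]))
E
```

```text
clock: 4.8
position: [457.4, 8.0, -7.2]
ee_rot: [-0.193, 0.981, -0.0, -0.0]
contact_force: [-0.7, -0.1, -0.1]
gripper_width: 85.6
grasp_force: 0.0
clock: 5.6
position: [457.8, 8.1, -10.7]
ee_rot: [-0.193, 0.981, 0.0, 0.0]
contact_force: [-0.1, 0.1, -0.1]
gripper_width: 85.4
grasp_force: 0.0
```

View pics/c6.png

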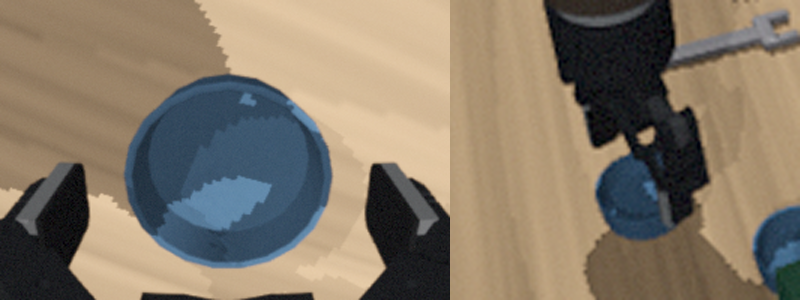

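Tips are still slightly above the rim (gap 185 px for 85 mm, saucer 137 px for 66 mm). They need to go about 16 mm lower, checking force as I go.

```bash
python3 -m handwheel '[{"x":0,"y":0,"z":-0.01,"ax":0,"ay":0,"az":0},{"x":0,"y":0,"z":-0.01,"ax":0,"ay":0,"az":0},{"x":0,"y":0,"z":-0.01,"ax":0,"ay":0,"az":0},{"x":0,"y":0,"z":-0.01,"ax":0,"ay":0,"az":0},{"x":0,"y":0,"z":0,"ax":0,"ay":0,"az":0},{"x":0,"y":0,"z":0,"ax":0,"ay":0,"az":0},{"x":0,"y":0,"z":0,"ax":0,"ay":0,"az":0},{"x":0,"y":0,"z":0,"ax":0,"ay":0,"az":0}]'
```

```text
clock: 6.5
position: [457.8, 8.1, -18.7]
ee_rot: [-0.193, 0.981, 0.0, 0.0]
contact_force: [0.9, -0.7, -0.7]
gripper_width: 84.9
grasp_force: 0.0
```

```bash
python3 -m handwheel '[{"x":0,"y":0,"z":-0.01,"ax":0,"ay":0,"az":0},{"x":0,"y":0,"z":-0.01,"ax":0,"ay":0,"az":0},{"x":0,"y":0,"z":0,"ax":0,"ay":0,"az":0},{"x":0,"y":0,"z":0,"ax":0,"ay":0,"az":0},{"x":0,"y":0,"z":0,"ax":0,"ay":0,"az":0},{"x":0,"y":0,"z":0,"ax":0,"ay":0,"az":0},{"x":0,"y":0,"z":0,"ax":0,"ay":0,"az":0},{"x":0,"y":0,"z":0,"ax":0,"ay":0,"az":0}]'
python3 -m handwheel '[{"x":0,"y":0,"z":0,"ax":0,"ay":0,"az":0},{"x":0,"y":0,"z":0,"ax":0,"ay":0,"az":0},{"x":0,"y":0,"z":0,"ax":0,"ay":0,"az":0},{"x":0,"y":0,"z":0,"ax":0,"ay":0,"az":0},{"x":0,"y":0,"z":0,"ax":0,"ay":0,"az":0},{"x":0,"y":0,"z":0,"ax":0,"ay":0,"az":0},{"x":0,"y":0,"z":0,"ax":0,"ay":0,"az":0},{"x":0,"y":0,"z":0,"ax":0,"ay":0,"az":0}]' 0.2
```

```text
clock: 7.3
position: [457.8, 8.1, -22.7]
ee_rot: [-0.193, 0.981, 0.0, 0.0]
contact_force: [-0.2, 0.6, -0.3]
gripper_width: 85.4
grasp_force: 0.0
clock: 8.1
position: [457.7, 8.1, -21.7]
ee_rot: [-0.194, 0.981, -0.0, 0.0]
contact_force: [-3.0, 0.5, 11.3]
gripper_width: 62.9
grasp_force: 62.6
```

Gripped (62.9 mm, 62 N). I'll lift and check.

```bash
python3 -m handwheel '[{"x":0,"y":0,"z":0.02,"ax":0,"ay":0,"az":0},{"x":0,"y":0,"z":0.06,"ax":0,"ay":0,"az":0},{"x":0,"y":0,"z":0.1,"ax":0,"ay":0,"az":0},{"x":0,"y":0,"z":0.1,"ax":0,"ay":0,"az":0},{"x":0,"y":0,"z":0.1,"ax":0,"ay":0,"az":0},{"x":0,"y":0,"z":0.06,"ax":0,"ay":0,"az":0},{"x":0,"y":0,"z":0.02,"ax":0,"ay":0,"az":0},{"x":0,"y":0,"z":0,"ax":0,"ay":0,"az":0}]'
python3 - <<'E'
from h import *
arm.get_image("top");p,im=snap("wrist","w7"); q,j=snap("side","s7"); print(arm.read_state()['position'],arm.read_state()['contact_force'])
a=cv2.resize(im[150:350,130:430,::-1],(450,300),interpolation=2);b=cv2.resize(j[150:290,130:290,::-1],(350,300),interpolation=2)
cv2.imwrite("pics/c7.png",np.hstack([a,b]))
E
```

```text
clock: 8.9
position: [457.8, 8.1, 69.4]
ee_rot: [-0.193, 0.981, 0.0, 0.0]
contact_force: [0.1, 0.1, -1.7]
gripper_width: 63.2
grasp_force: 65.7
[457.03084489   7.86394669  68.36574398] [ 0.51778619 -0.25186305 -0.62617384]
```

View pics/c7.png

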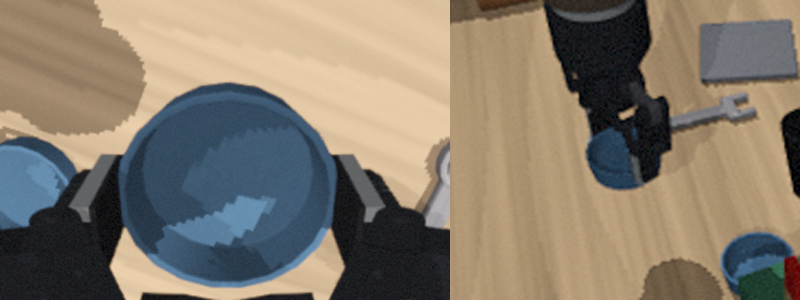

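The saucer is held level between the pads. Now over the slate.

```bash
python3 -m handwheel '[{"x":0.06,"y":0.086,"z":0,"ax":0,"ay":0,"az":0},{"x":0.123,"y":0.173,"z":0,"ax":0,"ay":0,"az":0},{"x":0.123,"y":0.173,"z":0,"ax":0,"ay":0,"az":0},{"x":0.123,"y":0.173,"z":0,"ax":0,"ay":0,"az":0},{"x":0.123,"y":0.173,"z":0,"ax":0,"ay":0,"az":0},{"x":0.123,"y":0.173,"z":0,"ax":0,"ay":0,"az":0},{"x":0.123,"y":0.173,"z":0,"ax":0,"ay":0,"az":0},{"x":0.06,"y":0.086,"z":0,"ax":0,"ay":0,"az":0}]'
python3 - <<'E'
from h import *
for _ in range(4): arm.get_image("top")
p,im=snap("wrist","w8"); s=arm.read_state(); print(s['position'],s['gripper_width'],s['clock'])
m=cv2.inRange(cv2.cvtColor(im,cv2.COLOR_RGB2HSV),(90,10,40),(130,90,200))
c=max(cv2.findContours(m,0,2)[0],key=cv2.contourArea); w=np.float32([px2w(p,x,y,8,True)[:2] for x,y in c[:,0]]); print(cv2.minAreaRect(w))
t,i=snap("top","top8"); blobs(t,i,*BL,110,False,100)
E
```

```text
clock: 9.85
position: [631.1, 253.8, 67.5]
ee_rot: [-0.194, 0.981, -0.0, 0.0]
contact_force: [-0.2, 0.0, -1.3]
gripper_width: 62.8
grasp_force: 65.7
[628.51959149 249.90125192  67.87174628] 62.652609238701764 10.1
((629.6992797851562, 252.23175048828125), (107.67556762695312, 108.60274505615234), 76.9637680053711)
[258 155  21  22 354] [726.5 116.5 110. ]
[382 187  22  22 368] [ 645.1 -224.2  110. ]
[208 198  23  13 146] [615.6 246.2 110. ]
[323 225  22  22 372] [537.2 -64.  110. ]
```

View pics/w8.png

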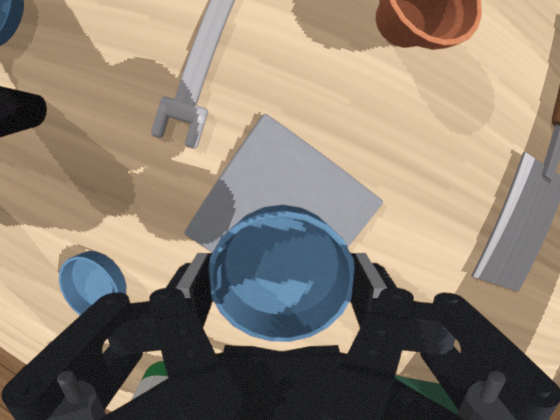

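The slate centre is about (629.7, 251), directly under the held saucer. Setting it down.

```bash
python3 -m handwheel '[{"x":0.003,"y":0.004,"z":-0.06,"ax":0,"ay":0,"az":0},{"x":0,"y":0,"z":-0.09,"ax":0,"ay":0,"az":0},{"x":0,"y":0,"z":-0.09,"ax":0,"ay":0,"az":0},{"x":0,"y":0,"z":-0.08,"ax":0,"ay":0,"az":0},{"x":0,"y":0,"z":-0.04,"ax":0,"ay":0,"az":0},{"x":0,"y":0,"z":-0.02,"ax":0,"ay":0,"az":0},{"x":0,"y":0,"z":-0.015,"ax":0,"ay":0,"az":0},{"x":0,"y":0,"z":0,"ax":0,"ay":0,"az":0}]'
python3 -m handwheel '[{"x":0,"y":0,"z":0,"ax":0,"ay":0,"az":0},{"x":0,"y":0,"z":-0.005,"ax":0,"ay":0,"az":0},{"x":0,"y":0,"z":0,"ax":0,"ay":0,"az":0},{"x":0,"y":0,"z":-0.005,"ax":0,"ay":0,"az":0},{"x":0,"y":0,"z":0,"ax":0,"ay":0,"az":0},{"x":0,"y":0,"z":0,"ax":0,"ay":0,"az":0},{"x":0,"y":0,"z":0,"ax":0,"ay":0,"az":0},{"x":0,"y":0,"z":0,"ax":0,"ay":0,"az":0}]'
```

```text
clock: 10.95
position: [630.1, 250.9, -9.6]
ee_rot: [-0.193, 0.981, 0.0, 0.0]
contact_force: [0.2, -0.0, -1.3]
gripper_width: 62.9
grasp_force: 65.7
clock: 11.75
position: [630.0, 250.9, -11.8]
ee_rot: [-0.193, 0.981, -0.0, -0.0]
contact_force: [-0.5, -1.2, -0.5]
gripper_width: 63.0
grasp_force: 65.7
```

```bash
python3 -m handwheel '[{"x":0,"y":0,"z":-0.005,"ax":0,"ay":0,"az":0},{"x":0,"y":0,"z":0,"ax":0,"ay":0,"az":0},{"x":0,"y":0,"z":-0.005,"ax":0,"ay":0,"az":0},{"x":0,"y":0,"z":0,"ax":0,"ay":0,"az":0},{"x":0,"y":0,"z":0,"ax":0,"ay":0,"az":0},{"x":0,"y":0,"z":0,"ax":0,"ay":0,"az":0},{"x":0,"y":0,"z":0,"ax":0,"ay":0,"az":0},{"x":0,"y":0,"z":0,"ax":0,"ay":0,"az":0}]'
```

```text
clock: 12.55
position: [630.0, 250.9, -13.4]
ee_rot: [-0.193, 0.981, 0.0, 0.0]
contact_force: [-1.1, -0.6, 3.7]
gripper_width: 63.0
grasp_force: 66.0
```

Contact at 3.7 N. Now release, rise and head for the pot.

```bash
python3 -m handwheel '[{"x":0,"y":0,"z":0,"ax":0,"ay":0,"az":0},{"x":0,"y":0,"z":0,"ax":0,"ay":0,"az":0},{"x":0,"y":0,"z":0,"ax":0,"ay":0,"az":0},{"x":0,"y":0,"z":0,"ax":0,"ay":0,"az":0},{"x":0,"y":0,"z":0,"ax":0,"ay":0,"az":0},{"x":0,"y":0,"z":0.05,"ax":0,"ay":0,"az":0},{"x":0,"y":0,"z":0.15,"ax":0,"ay":0,"az":0},{"x":0,"y":0,"z":0.2,"ax":0,"ay":0,"az":0}]' 1
python3 -m handwheel '[{"x":0,"y":0,"z":0.2,"ax":0,"ay":0,"az":0},{"x":-0.08,"y":0.01,"z":0.1,"ax":0,"ay":0,"az":0},{"x":-0.16,"y":0.02,"z":0,"ax":0,"ay":0,"az":0},{"x":-0.2,"y":0.025,"z":0,"ax":0,"ay":0,"az":0},{"x":-0.2,"y":0.025,"z":0,"ax":0,"ay":0,"az":0},{"x":-0.16,"y":0.025,"z":0,"ax":0,"ay":0,"az":0},{"x":-0.07,"y":0.013,"z":0,"ax":0,"ay":0,"az":0},{"x":0,"y":0,"z":0,"ax":0,"ay":0,"az":0}]'
python3 - <<'E'
from h import *
for _ in range(3): arm.get_image("top")
p,im=snap("wrist","w9"); s=arm.read_state(); print(s['position'],s['clock'])
blobs(p,im,(3,100,50),(13,255,255),60,True)
t,i=snap("top","top9"); blobs(t,i,*BL,30,False,100)
E
```

```text
clock: 13.35
position: [628.7, 250.1, 65.5]
ee_rot: [-0.193, 0.981, -0.001, -0.002]
contact_force: [0.7, 0.5, 0.1]
gripper_width: 85.4
grasp_force: 0.0
clock: 14.15
position: [455.0, 275.0, 127.4]
ee_rot: [-0.194, 0.981, 0.0, 0.001]
contact_force: [1.3, 0.2, 0.5]
gripper_width: 85.6
grasp_force: 0.0
[457.09378568 274.69239533 126.33268494] 14.35
[ 434  151   63  115 2720] [394.1 417.5  60. ]
[ 242  169   87   86 5753] [454.6 277.9  60. ]
[258 155  21  22 355] [748.7 118.1  30. ]
[382 187  22  22 370] [ 662.3 -243.6   30. ]
[211 194  22  22 378] [629.6 248.5  30. ]
[323 225  22  22 369] [547.7 -73.6  30. ]
```

View pics/w9.png

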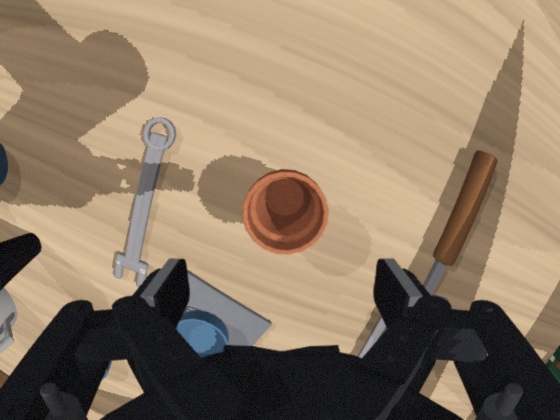

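Pot rim at (285,212), about 2 mm off centre. The saucer sits on the slate near centre. Correct, descend and grip.

```bash
python3 -m handwheel '[{"x":-0.008,"y":0.008,"z":-0.06,"ax":0,"ay":0,"az":0},{"x":0,"y":0,"z":-0.1,"ax":0,"ay":0,"az":0},{"x":0,"y":0,"z":-0.12,"ax":0,"ay":0,"az":0},{"x":0,"y":0,"z":-0.12,"ax":0,"ay":0,"az":0},{"x":0,"y":0,"z":-0.09,"ax":0,"ay":0,"az":0},{"x":0,"y":0,"z":-0.04,"ax":0,"ay":0,"az":0},{"x":0,"y":0,"z":0,"ax":0,"ay":0,"az":0},{"x":0,"y":0,"z":0,"ax":0,"ay":0,"az":0}]'
python3 -m handwheel '[{"x":0,"y":0,"z":0,"ax":0,"ay":0,"az":0},{"x":0,"y":0,"z":0,"ax":0,"ay":0,"az":0},{"x":0,"y":0,"z":0,"ax":0,"ay":0,"az":0},{"x":0,"y":0,"z":0,"ax":0,"ay":0,"az":0},{"x":0,"y":0,"z":0,"ax":0,"ay":0,"az":0},{"x":0,"y":0,"z":0,"ax":0,"ay":0,"az":0},{"x":0,"y":0,"z":0,"ax":0,"ay":0,"az":0},{"x":0,"y":0,"z":0,"ax":0,"ay":0,"az":0}]' 0.2
```

```text
clock: 15.2
position: [454.9, 276.3, 20.4]
ee_rot: [-0.193, 0.981, 0.0, 0.0]
contact_force: [-0.4, -0.2, 0.5]
gripper_width: 85.2
grasp_force: 0.0
clock: 16.0
position: [455.2, 276.9, 22.0]
ee_rot: [-0.193, 0.981, 0.001, 0.001]
contact_force: [-1.2, -0.1, 5.7]
gripper_width: 61.6
grasp_force: 64.7
```

```bash
python3 -m handwheel '[{"x":0,"y":0,"z":0.02,"ax":0,"ay":0,"az":0},{"x":0,"y":0,"z":0.06,"ax":0,"ay":0,"az":0},{"x":0,"y":0,"z":0.1,"ax":0,"ay":0,"az":0},{"x":0,"y":0,"z":0.1,"ax":0,"ay":0,"az":0},{"x":0,"y":0,"z":0.1,"ax":0,"ay":0,"az":0},{"x":0,"y":0,"z":0.04,"ax":0,"ay":0,"az":0},{"x":0.04,"y":-0.006,"z":0,"ax":0,"ay":0,"az":0},{"x":0.08,"y":-0.012,"z":0,"ax":0,"ay":0,"az":0}]'
python3 -m handwheel '[{"x":0.14,"y":-0.021,"z":0,"ax":0,"ay":0,"az":0},{"x":0.16,"y":-0.024,"z":0,"ax":0,"ay":0,"az":0},{"x":0.16,"y":-0.024,"z":0,"ax":0,"ay":0,"az":0},{"x":0.14,"y":-0.021,"z":0,"ax":0,"ay":0,"az":0},{"x":0.1,"y":-0.015,"z":0,"ax":0,"ay":0,"az":0},{"x":0.055,"y":-0.008,"z":0,"ax":0,"ay":0,"az":0},{"x":0,"y":0,"z":0,"ax":0,"ay":0,"az":0},{"x":0,"y":0,"z":0,"ax":0,"ay":0,"az":0}]'
python3 - <<'E'
from h import *
arm.get_image("top")
p,im=snap("wrist","w10"); s=arm.read_state(); print(s['position'],s['clock'],s['gripper_width'])
j=arm.get_image("side")
a=im[130:340,120:440,::-1];b=cv2.resize(j[100:220,190:340,::-1],(350,280),interpolation=2)
cv2.imwrite("pics/c10.png",np.hstack([cv2.resize(a,(427,280)),b]))
blobs(p,im,(3,100,50),(13,255,255),143,True)
E
```

```text
clock: 16.8
position: [477.8, 272.1, 103.9]
ee_rot: [-0.194, 0.981, -0.0, -0.001]
contact_force: [-0.8, 0.8, -1.6]
gripper_width: 61.6
grasp_force: 65.6
clock: 17.6
position: [628.4, 249.6, 103.2]
ee_rot: [-0.193, 0.981, -0.0, -0.001]
contact_force: [0.6, 0.7, -2.2]
gripper_width: 61.5
grasp_force: 65.6
[628.24184008 250.0573592  104.0425447 ] 17.7 61.261289468253445
[ 529   23   31  106 2026] [483.2 334.7 143. ]
[  210   204   143   138 15106] [625.5 249.5 143. ]
[   0  328   38   92 1416] [795.3 101.8 143. ]
```

View pics/c10.png

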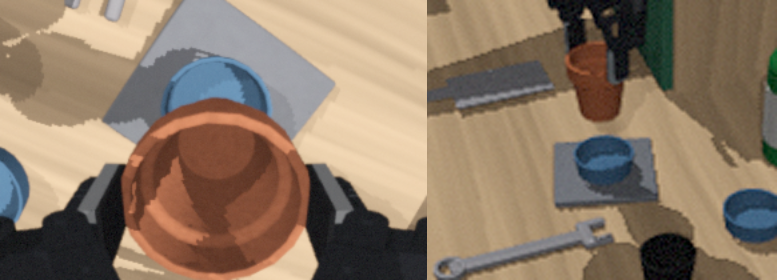

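The pot hangs upright, roughly above the saucer. I shift x by +3 mm and lower it.

```bash
python3 -m handwheel '[{"x":0.015,"y":0.003,"z":-0.05,"ax":0,"ay":0,"az":0},{"x":0,"y":0,"z":-0.08,"ax":0,"ay":0,"az":0},{"x":0,"y":0,"z":-0.08,"ax":0,"ay":0,"az":0},{"x":0,"y":0,"z":-0.07,"ax":0,"ay":0,"az":0},{"x":0,"y":0,"z":-0.04,"ax":0,"ay":0,"az":0},{"x":0,"y":0,"z":-0.02,"ax":0,"ay":0,"az":0},{"x":0,"y":0,"z":0,"ax":0,"ay":0,"az":0},{"x":0,"y":0,"z":0,"ax":0,"ay":0,"az":0}]'
python3 -m handwheel '[{"x":0,"y":0,"z":-0.005,"ax":0,"ay":0,"az":0},{"x":0,"y":0,"z":-0.005,"ax":0,"ay":0,"az":0},{"x":0,"y":0,"z":0,"ax":0,"ay":0,"az":0},{"x":0,"y":0,"z":0,"ax":0,"ay":0,"az":0},{"x":0,"y":0,"z":0,"ax":0,"ay":0,"az":0},{"x":0,"y":0,"z":0,"ax":0,"ay":0,"az":0},{"x":0,"y":0,"z":0,"ax":0,"ay":0,"az":0},{"x":0,"y":0,"z":0,"ax":0,"ay":0,"az":0}]'
```

```text
clock: 18.55
position: [632.8, 250.8, 36.8]
ee_rot: [-0.193, 0.981, 0.0, 0.001]
contact_force: [-0.8, 0.4, -1.5]
gripper_width: 61.4
grasp_force: 65.6
clock: 19.35
position: [632.8, 250.7, 35.1]
ee_rot: [-0.193, 0.981, 0.0, 0.001]
contact_force: [-2.0, -0.3, 6.2]
gripper_width: 61.5
grasp_force: 66.4
```

```bash
python3 -m handwheel '[{"x":0,"y":0,"z":0,"ax":0,"ay":0,"az":0},{"x":0,"y":0,"z":0,"ax":0,"ay":0,"az":0},{"x":0,"y":0,"z":0,"ax":0,"ay":0,"az":0},{"x":0,"y":0,"z":0,"ax":0,"ay":0,"az":0},{"x":0,"y":0,"z":0,"ax":0,"ay":0,"az":0},{"x":0,"y":0,"z":0.1,"ax":0,"ay":0,"az":0},{"x":0,"y":0,"z":0.2,"ax":0,"ay":0,"az":0},{"x":0,"y":0,"z":0.2,"ax":0,"ay":0,"az":0}]' 1
python3 -m handwheel '[{"x":-0.007,"y":-0.1,"z":0.05,"ax":0,"ay":0,"az":0},{"x":-0.007,"y":-0.2,"z":0,"ax":0,"ay":0,"az":0},{"x":-0.007,"y":-0.2,"z":0,"ax":0,"ay":0,"az":0},{"x":-0.007,"y":-0.2,"z":0,"ax":0,"ay":0,"az":0},{"x":-0.007,"y":-0.2,"z":0,"ax":0,"ay":0,"az":0},{"x":-0.007,"y":-0.2,"z":0,"ax":0,"ay":0,"az":0},{"x":-0.007,"y":-0.1,"z":0,"ax":0,"ay":0,"az":0},{"x":0,"y":0,"z":0,"ax":0,"ay":0,"az":0}]'
python3 - <<'E'
from h import *
for _ in range(2): arm.get_image("top")
p,im=snap("wrist","w11"); s=arm.read_state(); print(s['position'],s['clock'])
t,i=snap("top","top11"); blobs(t,i,(3,100,50),(13,255,255),75,False,100); blobs(t,i,*BL,30,False,100)
cv2.imwrite("pics/c11.png",np.hstack([im[60:400,100:500,::-1],cv2.resize(i[185:225,195:242,::-1],(400,340),interpolation=2)]))
E
```

```text
clock: 20.15
position: [631.8, 250.1, 134.4]
ee_rot: [-0.193, 0.981, -0.001, -0.001]
contact_force: [1.4, 0.4, 0.0]
gripper_width: 85.1
grasp_force: 0.0
clock: 20.95
position: [621.7, 7.4, 143.9]
ee_rot: [-0.191, 0.982, 0.0, -0.001]
contact_force: [-0.7, 0.7, 0.2]
gripper_width: 85.5
grasp_force: 0.0
[622.43520317  10.65036449 144.03442108] 21.1
[ 245    0  315    9 1622] [1248.3 -272.5   75. ]
[ 402  110   66   62 2600] [ 821.8 -355.8   75. ]
[ 79 133  95  20 186] [793.7 522.2  75. ]
[ 39 165  23  23 151] [690.6 727.1  75. ]
[442 259  12  18 154] [ 461.5 -379.    75. ]
[138 262  20  46 540] [396.7 433.2  75. ]
[ 34 279  18  23 127] [375.4 713.8  75. ]
[382 187  21  22 366] [ 662.2 -242.2   30. ]
[323 225  22  22 372] [547.7 -73.6  30. ]
```

View pics/c11.png

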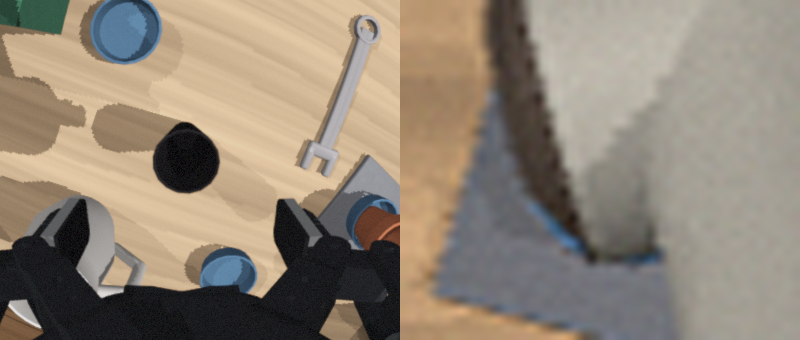

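Run:
```python
from h import *
p=arm.camera_params("wrist"); print("liner",px2w(p,286,221,88,True)); print("jug rough",px2w(p,175,300,125,True))
t=arm.camera_params("top"); print("jug",px2w(t,331,157,125), "handle",px2w(t,308,162,110),px2w(t,350,152,100))
print("pot place check side:"); s,j=snap("side","s12"); blobs(s,j,(3,100,50),(13,255,255),45,False,200); blobs(s,j,*BL,30,False,200)
```

```text
liner [623.6  16.2  88. ]
jug rough [696.2 -37.7 125. ]
jug [750.6 -54.8 125. ] handle [739.2   6.7 110. ] [ 773.9 -110.6  100. ]
pot place check side:
[   0    0  195   79 5969] [ 207.1 1305.8   45. ]
[ 216    0   46   89 2756] [ 744.1 1045.3   45. ]
[  322     0   238   288 35480] [1080.1  173.5   45. ]
[   0   73  205   47 3493] [235.2 757.4  45. ]
[142 138  45  17 380] [396.2 398.4  45. ]
[253 141  23  31 471] [632.7 268.2  45. ]
[  440   269   115   116 10087] [ 859.8 -318.5   45. ]
[159  21  38  33 924] [ 527.3 1255.9   30. ]
[317 181  27  22 467] [743.9 101.2  30. ]
[254 259  32  28 474] [544.9 -84.3  30. ]
[ 346  313   38   38 1140] [ 659.3 -252.8   30. ]
```

```bash
python3 -m handwheel '[{"x":0.003,"y":0.015,"z":-0.05,"ax":0,"ay":0,"az":0},{"x":0,"y":0,"z":-0.1,"ax":0,"ay":0,"az":0},{"x":0,"y":0,"z":-0.12,"ax":0,"ay":0,"az":0},{"x":0,"y":0,"z":-0.11,"ax":0,"ay":0,"az":0},{"x":0,"y":0,"z":-0.07,"ax":0,"ay":0,"az":0},{"x":0,"y":0,"z":-0.04,"ax":0,"ay":0,"az":0},{"x":0,"y":0,"z":0,"ax":0,"ay":0,"az":0},{"x":0,"y":0,"z":0,"ax":0,"ay":0,"az":0}]'
python3 -m handwheel '[{"x":0,"y":0,"z":0,"ax":0,"ay":0,"az":0},{"x":0,"y":0,"z":0,"ax":0,"ay":0,"az":0},{"x":0,"y":0,"z":0,"ax":0,"ay":0,"az":0},{"x":0,"y":0,"z":0,"ax":0,"ay":0,"az":0},{"x":0,"y":0,"z":0,"ax":0,"ay":0,"az":0},{"x":0,"y":0,"z":0,"ax":0,"ay":0,"az":0},{"x":0,"y":0,"z":0,"ax":0,"ay":0,"az":0},{"x":0,"y":0,"z":0,"ax":0,"ay":0,"az":0}]' -0.2
```

```text
clock: 22.0
position: [623.9, 13.7, 46.9]
ee_rot: [-0.193, 0.981, -0.0, 0.001]
contact_force: [0.3, 0.5, 1.0]
gripper_width: 85.2
grasp_force: 0.0
clock: 22.8
position: [624.5, 13.7, 47.8]
ee_rot: [-0.193, 0.981, -0.0, 0.002]
contact_force: [0.9, 0.3, 5.9]
gripper_width: 46.5
grasp_force: 61.7
```

```bash
python3 -m handwheel '[{"x":0,"y":0,"z":0.02,"ax":0,"ay":0,"az":0},{"x":0,"y":0,"z":0.06,"ax":0,"ay":0,"az":0},{"x":0,"y":0,"z":0.1,"ax":0,"ay":0,"az":0},{"x":0,"y":0,"z":0.12,"ax":0,"ay":0,"az":0},{"x":0,"y":0,"z":0.12,"ax":0,"ay":0,"az":0},{"x":0,"y":0,"z":0.06,"ax":0,"ay":0,"az":0},{"x":0,"y":0.05,"z":0.02,"ax":0,"ay":0,"az":0},{"x":0.005,"y":0.1,"z":0,"ax":0,"ay":0,"az":0}]'
python3 -m handwheel '[{"x":0.005,"y":0.16,"z":0,"ax":0,"ay":0,"az":0},{"x":0.007,"y":0.2,"z":0,"ax":0,"ay":0,"az":0},{"x":0.007,"y":0.2,"z":0,"ax":0,"ay":0,"az":0},{"x":0.007,"y":0.2,"z":0,"ax":0,"ay":0,"az":0},{"x":0.007,"y":0.16,"z":0,"ax":0,"ay":0,"az":0},{"x":0,"y":0.08,"z":0,"ax":0,"ay":0,"az":0},{"x":0,"y":0.034,"z":0,"ax":0,"ay":0,"az":0},{"x":0,"y":0,"z":0,"ax":0,"ay":0,"az":0}]'
python3 - <<'E'
from h import *
for _ in range(3): arm.get_image("top")
p,im=snap("wrist","w13"); s=arm.read_state(); print(s['position'],s['clock'],s['gripper_width'])
j=arm.get_image("side")
a=im[100:400,120:440,::-1];b=cv2.resize(j[80:220,190:340,::-1],(400,373),interpolation=2)
cv2.imwrite("pics/c13.png",np.hstack([cv2.resize(a,(398,373)),b]))
E
```

```text
clock: 23.6
position: [623.7, 43.3, 146.3]
ee_rot: [-0.192, 0.981, 0.0, -0.0]
contact_force: [0.3, 0.3, -2.3]
gripper_width: 46.1
grasp_force: 61.5
clock: 24.4
position: [630.1, 250.6, 145.3]
ee_rot: [-0.194, 0.981, -0.0, -0.001]
contact_force: [-0.1, -0.4, -0.5]
gripper_width: 46.7
grasp_force: 61.5
[630.76513282 248.88440857 146.27397136] 24.6 46.434856084528704
```

View pics/c13.png

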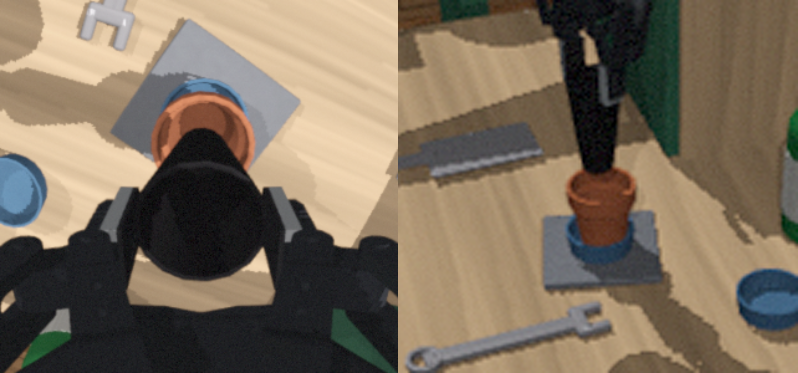

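The saucer and pot stand upright on the slate, with the liner aligned above the pot mouth. Lowering.

```bash
python3 - <<'E'
from h import *
p=arm.camera_params("wrist"); print(px2w(p,284,215,77,True), arm.read_state()['position'])
E
python3 -m handwheel '[{"x":0,"y":0.004,"z":-0.05,"ax":0,"ay":0,"az":0},{"x":0,"y":0,"z":-0.1,"ax":0,"ay":0,"az":0},{"x":0,"y":0,"z":-0.1,"ax":0,"ay":0,"az":0},{"x":0,"y":0,"z":-0.06,"ax":0,"ay":0,"az":0},{"x":0,"y":0,"z":-0.03,"ax":0,"ay":0,"az":0},{"x":0,"y":0,"z":-0.02,"ax":0,"ay":0,"az":0},{"x":0,"y":0,"z":-0.015,"ax":0,"ay":0,"az":0},{"x":0,"y":0,"z":0,"ax":0,"ay":0,"az":0}]'
python3 -m handwheel '[{"x":0,"y":0,"z":0,"ax":0,"ay":0,"az":0},{"x":0,"y":0,"z":-0.01,"ax":0,"ay":0,"az":0},{"x":0,"y":0,"z":0,"ax":0,"ay":0,"az":0},{"x":0,"y":0,"z":0,"ax":0,"ay":0,"az":0},{"x":0,"y":0,"z":0,"ax":0,"ay":0,"az":0},{"x":0,"y":0,"z":0,"ax":0,"ay":0,"az":0},{"x":0,"y":0,"z":0,"ax":0,"ay":0,"az":0},{"x":0,"y":0,"z":0,"ax":0,"ay":0,"az":0}]'
```

```text
[631.8 252.5  77. ] [630.85317031 248.93497392 146.40133813]
clock: 25.45
position: [630.9, 251.2, 71.4]
ee_rot: [-0.193, 0.981, 0.0, 0.0]
contact_force: [-0.7, 0.7, -0.7]
gripper_width: 46.5
grasp_force: 61.5
clock: 26.25
position: [630.8, 251.1, 69.3]
ee_rot: [-0.193, 0.981, 0.0, 0.0]
contact_force: [0.7, -0.7, 0.5]
gripper_width: 46.5
grasp_force: 61.5
```

```bash
python3 -m handwheel '[{"x":0,"y":0,"z":-0.005,"ax":0,"ay":0,"az":0},{"x":0,"y":0,"z":0,"ax":0,"ay":0,"az":0},{"x":0,"y":0,"z":-0.005,"ax":0,"ay":0,"az":0},{"x":0,"y":0,"z":0,"ax":0,"ay":0,"az":0},{"x":0,"y":0,"z":0,"ax":0,"ay":0,"az":0},{"x":0,"y":0,"z":0,"ax":0,"ay":0,"az":0},{"x":0,"y":0,"z":0,"ax":0,"ay":0,"az":0},{"x":0,"y":0,"z":0,"ax":0,"ay":0,"az":0}]'
python3 -m handwheel '[{"x":0,"y":0,"z":-0.005,"ax":0,"ay":0,"az":0},{"x":0,"y":0,"z":0,"ax":0,"ay":0,"az":0},{"x":0,"y":0,"z":0,"ax":0,"ay":0,"az":0},{"x":0,"y":0,"z":0,"ax":0,"ay":0,"az":0},{"x":0,"y":0,"z":0,"ax":0,"ay":0,"az":0},{"x":0,"y":0,"z":0,"ax":0,"ay":0,"az":0},{"x":0,"y":0,"z":0,"ax":0,"ay":0,"az":0},{"x":0,"y":0,"z":0,"ax":0,"ay":0,"az":0}]'
```

```text
clock: 27.05
position: [630.7, 251.0, 67.2]
ee_rot: [-0.193, 0.981, -0.0, -0.0]
contact_force: [0.4, -0.6, -0.6]
gripper_width: 46.1
grasp_force: 61.5
clock: 27.85
position: [630.7, 251.1, 66.2]
ee_rot: [-0.193, 0.981, 0.0, -0.0]
contact_force: [0.4, 0.6, -1.0]
gripper_width: 46.3
grasp_force: 61.5
```

```bash
python3 -m handwheel '[{"x":0,"y":0,"z":-0.005,"ax":0,"ay":0,"az":0},{"x":0,"y":0,"z":0,"ax":0,"ay":0,"az":0},{"x":0,"y":0,"z":-0.005,"ax":0,"ay":0,"az":0},{"x":0,"y":0,"z":0,"ax":0,"ay":0,"az":0},{"x":0,"y":0,"z":0,"ax":0,"ay":0,"az":0},{"x":0,"y":0,"z":0,"ax":0,"ay":0,"az":0},{"x":0,"y":0,"z":0,"ax":0,"ay":0,"az":0},{"x":0,"y":0,"z":0,"ax":0,"ay":0,"az":0}]'
```

```text
clock: 28.65
position: [631.6, 251.4, 65.8]
ee_rot: [-0.193, 0.981, 0.0, 0.001]
contact_force: [-0.8, 0.1, 4.8]
gripper_width: 46.4
grasp_force: 62.0
```

Seated (contact at 4.8 N). Release, rise, and cross to the rack, turning about 75° so the pads close across the label's 9 mm thickness.

```bash
python3 -m handwheel '[{"x":0,"y":0,"z":0,"ax":0,"ay":0,"az":0},{"x":0,"y":0,"z":0,"ax":0,"ay":0,"az":0},{"x":0,"y":0,"z":0,"ax":0,"ay":0,"az":0},{"x":0,"y":0,"z":0,"ax":0,"ay":0,"az":0},{"x":0,"y":0,"z":0.05,"ax":0,"ay":0,"az":0},{"x":0,"y":0,"z":0.1,"ax":0,"ay":0,"az":0},{"x":0,"y":0,"z":0.15,"ax":0,"ay":0,"az":0},{"x":0,"y":0,"z":0.15,"ax":0,"ay":0,"az":0}]' 1
python3 -m handwheel '[{"x":-0.01,"y":-0.08,"z":0.08,"ax":0,"ay":0,"az":0},{"x":-0.025,"y":-0.16,"z":0,"ax":0,"ay":0,"az":0.093},{"x":-0.03,"y":-0.2,"z":0,"ax":0,"ay":0,"az":0.093},{"x":-0.03,"y":-0.2,"z":0,"ax":0,"ay":0,"az":0.093},{"x":-0.03,"y":-0.2,"z":0,"ax":0,"ay":0,"az":0.093},{"x":-0.03,"y":-0.2,"z":0,"ax":0,"ay":0,"az":0.093},{"x":-0.03,"y":-0.2,"z":0,"ax":0,"ay":0,"az":0.093},{"x":-0.03,"y":-0.2,"z":0,"ax":0,"ay":0,"az":0.093}]'
python3 -m handwheel '[{"x":-0.03,"y":-0.2,"z":0,"ax":0,"ay":0,"az":0.093},{"x":-0.03,"y":-0.2,"z":0,"ax":0,"ay":0,"az":0.093},{"x":-0.03,"y":-0.2,"z":0,"ax":0,"ay":0,"az":0},{"x":-0.03,"y":-0.2,"z":0,"ax":0,"ay":0,"az":0},{"x":-0.03,"y":-0.2,"z":0,"ax":0,"ay":0,"az":0},{"x":-0.025,"y":-0.16,"z":0,"ax":0,"ay":0,"az":0},{"x":-0.01,"y":-0.14,"z":0,"ax":0,"ay":0,"az":0},{"x":0,"y":0,"z":0,"ax":0,"ay":0,"az":0}]'
cat >> h.py <<'E'
def rect(p,im,lo,hi,z,fish,amin=30,roi=None):
    m=cv2.inRange(cv2.cvtColor(im,cv2.COLOR_RGB2HSV),lo,hi)
    for c in cv2.findContours(m,0,2)[0]:
        if cv2.contourArea(c)>amin:
            w=np.float32([px2w(p,x,y,z,fish)[:2] for x,y in c[:,0]]); print(c[:,0].min(0),c[:,0].max(0),[np.round(q,1) for q in cv2.minAreaRect(w)])
E
python3 - <<'E'
from h import *
for _ in range(4): arm.get_image("top")
p,im=snap("wrist","w14"); s=arm.read_state(); print(s['position'],s['ee_rot'],s['clock'])
print("yel");rect(p,im,(22,150,100),(38,255,255),138,True)
print("red");rect(p,im,(0,180,90),(3,255,255),138,True)
print("rack");rect(p,im,(60,80,30),(90,255,255),95,True,1000)
t,i=snap("top","top14"); print("top"); blobs(t,i,*BL,30,False,60); blobs(t,i[:, :300],(3,100,50),(13,255,255),77,False,60)
E
```

```text
clock: 29.45
position: [630.6, 250.9, 155.6]
ee_rot: [-0.193, 0.981, -0.0, -0.0]
contact_force: [0.7, 0.2, 0.0]
gripper_width: 85.7
grasp_force: 0.0
clock: 30.25
position: [586.4, -39.3, 170.4]
ee_rot: [-0.651, 0.759, 0.0, -0.0]
contact_force: [0.3, -0.1, 0.2]
gripper_width: 85.0
grasp_force: 0.0
clock: 31.05
position: [548.9, -300.3, 169.8]
ee_rot: [0.751, -0.66, -0.0, 0.0]
contact_force: [-0.5, 0.2, -0.4]
gripper_width: 85.2
grasp_force: 0.0
[ 550.57185078 -296.1225008   170.33245989] [ 7.52762357e-01 -6.58292349e-01 -1.21079699e-04 -5.13414329e-05] 31.3
yel
[254 245] [268 285] [array([ 559.8, -266.6]), array([ 9.5, 30.6]), np.float64(5.9)]
red
rack
[  0 269] [ 31 365] [array([ 860.7, -103.5]), array([170.1,  58.3]), np.float64(68.9)]
[226 182] [300 351] [array([ 556.5, -235.8]), array([ 58.4, 161.9]), np.float64(7.2)]
top
[258 155  21  22 353] [748.7 118.1  30. ]
[211 205  21  11  69] [613.6 249.2  30. ]
[323 225  22  22 371] [547.7 -73.6  30. ]
[245   0  55   2  98] [1247.9  118.7   77. ]
[ 44 115  58  28 232] [830.7 676.9  77. ]
[174 121  13  10  66] [847.5 371.6  77. ]
[171 133  11  30 118] [781.9 379.1  77. ]
[115 139  50   3  75] [801.4 483.9  77. ]
[ 41 153  20  19 103] [730.6 729.   77. ]
[107 180  28  27 270] [646.4 525.4  77. ]
[208 189  23  23 181] [633.2 250.7  77. ]
[152 204  12  30  70] [577.1 417.8  77. ]
[ 35 234  26  25 128] [493.9 712.2  77. ]
[119 251  40  58 789] [409.4 457.8  77. ]
[ 48 284  19  15  86] [373.7 673.8  77. ]
```

The label top is at about (559, -261) and the yaw matches the rack (7.7° against 7.2°). I move over it and recheck.

```bash
python3 -m handwheel '[{"x":0.02,"y":0.08,"z":-0.08,"ax":0,"ay":0,"az":0},{"x":0.02,"y":0.08,"z":-0.08,"ax":0,"ay":0,"az":0},{"x":0.004,"y":0.016,"z":-0.015,"ax":0,"ay":0,"az":0},{"x":0,"y":0,"z":0,"ax":0,"ay":0,"az":0},{"x":0,"y":0,"z":0,"ax":0,"ay":0,"az":0},{"x":0,"y":0,"z":0,"ax":0,"ay":0,"az":0},{"x":0,"y":0,"z":0,"ax":0,"ay":0,"az":0},{"x":0,"y":0,"z":0,"ax":0,"ay":0,"az":0}]'
python3 - <<'E'
from h import *
p,im=snap("wrist","w15"); s=arm.read_state(); print(s['position'],s['clock'])
print("yel");rect(p,im,(22,150,100),(38,255,255),138,True)
hsv=cv2.cvtColor(im,cv2.COLOR_RGB2HSV); 
ys,xs=np.where(cv2.inRange(hsv,(20,120,60),(38,255,255))[200:400,200:340]>0)
for r in range(0,200,5):
    k=xs[ys==r]
    if len(k): print(r+200,k.min()+200,k.max()+200,hsv[r+200,int(k.mean())+200,2],end=' | ')
print(px2w(p,*(280,300),95,True))
cv2.imwrite("pics/c15.png",cv2.resize(im[180:400,160:400,::-1],(600,550),interpolation=2))
E
```

```text
clock: 32.15
position: [559.6, -262.2, 135.7]
ee_rot: [0.752, -0.659, 0.0, -0.0]
contact_force: [0.6, 0.9, 0.1]
gripper_width: 85.6
grasp_force: 0.0
[ 559.53961174 -262.08866448  135.52334187] 32.2
yel
[272 218] [288 263] [array([ 560.3, -265. ]), array([ 8.8, 26.5]), np.float64(7.4)]
220 273 287 130 | 225 273 288 133 | 230 273 288 131 | 235 272 288 217 | 240 272 288 221 | 245 272 288 219 | 250 272 288 220 | 255 272 288 221 | 260 272 288 220 | [ 552.  -201.9   95. ]
```

View pics/c15.png

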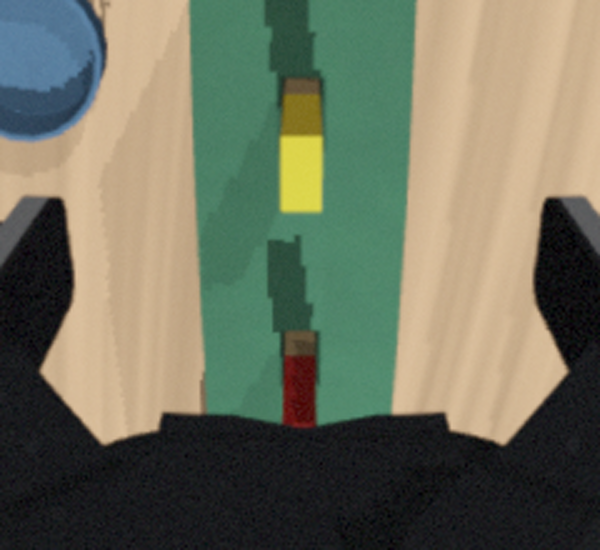

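Last picture: the yellow top face (crop 281–322 × 136–212) is centred between the pads. Descend to TCP z 88 and grip.

```bash
python3 -m handwheel '[{"x":0,"y":0.006,"z":-0.05,"ax":0,"ay":0,"az":0},{"x":0,"y":0,"z":-0.08,"ax":0,"ay":0,"az":0},{"x":0,"y":0,"z":-0.07,"ax":0,"ay":0,"az":0},{"x":0,"y":0,"z":-0.035,"ax":0,"ay":0,"az":0},{"x":0,"y":0,"z":0,"ax":0,"ay":0,"az":0},{"x":0,"y":0,"z":0,"ax":0,"ay":0,"az":0},{"x":0,"y":0,"z":0,"ax":0,"ay":0,"az":0},{"x":0,"y":0,"z":0,"ax":0,"ay":0,"az":0}]'
python3 -m handwheel '[{"x":0,"y":0,"z":0,"ax":0,"ay":0,"az":0},{"x":0,"y":0,"z":0,"ax":0,"ay":0,"az":0},{"x":0,"y":0,"z":0,"ax":0,"ay":0,"az":0},{"x":0,"y":0,"z":0,"ax":0,"ay":0,"az":0},{"x":0,"y":0,"z":0,"ax":0,"ay":0,"az":0},{"x":0,"y":0,"z":0,"ax":0,"ay":0,"az":0},{"x":0,"y":0,"z":0,"ax":0,"ay":0,"az":0},{"x":0,"y":0,"z":0,"ax":0,"ay":0,"az":0}]' -0.5
python3 -m handwheel '[{"x":0,"y":0,"z":0,"ax":0,"ay":0,"az":0},{"x":0,"y":0,"z":0,"ax":0,"ay":0,"az":0},{"x":0,"y":0,"z":0,"ax":0,"ay":0,"az":0},{"x":0,"y":0,"z":0,"ax":0,"ay":0,"az":0},{"x":0,"y":0,"z":0,"ax":0,"ay":0,"az":0},{"x":0,"y":0,"z":0,"ax":0,"ay":0,"az":0},{"x":0,"y":0,"z":0,"ax":0,"ay":0,"az":0},{"x":0,"y":0,"z":0,"ax":0,"ay":0,"az":0}]' -1
```

```text
clock: 33.0
position: [560.0, -260.6, 89.0]
ee_rot: [0.752, -0.659, 0.001, -0.0]
contact_force: [-0.6, -0.2, 0.2]
gripper_width: 85.5
grasp_force: 0.0
clock: 33.8
position: [559.5, -260.5, 88.2]
ee_rot: [0.752, -0.659, -0.0, 0.0]
contact_force: [-0.1, 1.0, 0.3]
gripper_width: 21.3
grasp_force: 0.0
clock: 34.6
position: [559.7, -260.6, 88.3]
ee_rot: [0.752, -0.659, 0.0, -0.0]
contact_force: [0.3, 1.0, 2.1]
gripper_width: 7.3
grasp_force: 60.9
```

```bash
python3 -m handwheel '[{"x":0,"y":0,"z":0.03,"ax":0,"ay":0,"az":0},{"x":0,"y":0,"z":0.06,"ax":0,"ay":0,"az":0},{"x":0,"y":0,"z":0.08,"ax":0,"ay":0,"az":0},{"x":0,"y":0,"z":0.1,"ax":0,"ay":0,"az":0},{"x":0,"y":0,"z":0.1,"ax":0,"ay":0,"az":0},{"x":0,"y":0,"z":0.1,"ax":0,"ay":0,"az":0},{"x":0,"y":0,"z":0.1,"ax":0,"ay":0,"az":0},{"x":0,"y":0,"z":0.08,"ax":0,"ay":0,"az":0}]'
python3 - <<'E'
from h import *
arm.get_image("top");arm.get_image("top")
s=arm.read_state(); print(s['position'],s['contact_force'],s['gripper_width'],s['grasp_force'])
p,im=snap("wrist","w16"); rect(p,im,(20,120,60),(38,255,255),268,True,60); rect(p,im,(0,150,60),(4,255,255),138,True,60)
q,j=snap("side","s16"); blobs(q,j,(20,150,100),(38,255,255),250,False,30)
# where is the liner/pot seen from top
t,i=snap("top","top16"); blobs(t,i[:,190:250],(3,100,50),(13,255,255),77,False,40)
g=i[180:235,190:255].max(2); m=(g<45).astype(np.uint8)
for st in cv2.connectedComponentsWithStats(m)[2][1:]:
    if st[4]>40: print("dark",st,px2w(t,st[0]+(st[2]-1)/2+190,st[1]+(st[3]-1)/2+180,106))
E
```

```text
clock: 35.4
position: [559.5, -260.7, 220.6]
ee_rot: [0.752, -0.659, 0.001, -0.0]
contact_force: [0.6, 0.4, 0.2]
gripper_width: 7.7
grasp_force: 60.8
[ 560.70006071 -261.11664918  221.95684193] [-0.31647543  0.77431938 -0.30037214] 7.522156762689656 60.78289747238159
[271 241] [291 306] [array([ 560.6, -265.1]), array([ 8.8, 31. ]), np.float64(7.2)]
[312 248   9  27 144] [ 562.7 -260.9  250. ]
[  0 116  19  15  84] [842.5 859.2  77. ]
[ 22 122   9  16  47] [824.4 808.6  77. ]
[  0 143  11  17  86] [759.4 860.4  77. ]
[ 27 153  13  12  49] [739.5 779.2  77. ]
[ 18 189  23  23 179] [620.3 776.9  77. ]
dark [ 20  10  17  20 265] [628.7 250.  106. ]
```

The label is drawn clear and held upright. Raise it a little and carry it over the liner.

```bash
python3 -m handwheel '[{"x":0,"y":0,"z":0.1,"ax":0,"ay":0,"az":0},{"x":0.0235,"y":0.06,"z":0.03,"ax":0,"ay":0,"az":0},{"x":0.0235,"y":0.12,"z":0,"ax":0,"ay":0,"az":0},{"x":0.0235,"y":0.2,"z":0,"ax":0,"ay":0,"az":0},{"x":0.0235,"y":0.2,"z":0,"ax":0,"ay":0,"az":0},{"x":0.0235,"y":0.2,"z":0,"ax":0,"ay":0,"az":0},{"x":0.0235,"y":0.2,"z":0,"ax":0,"ay":0,"az":0},{"x":0.0235,"y":0.2,"z":0,"ax":0,"ay":0,"az":0}]'
python3 -m handwheel '[{"x":0.0235,"y":0.2,"z":0,"ax":0,"ay":0,"az":0},{"x":0.0235,"y":0.2,"z":0,"ax":0,"ay":0,"az":0},{"x":0.0235,"y":0.2,"z":0,"ax":0,"ay":0,"az":0},{"x":0.0235,"y":0.2,"z":0,"ax":0,"ay":0,"az":0},{"x":0.0235,"y":0.2,"z":0,"ax":0,"ay":0,"az":0},{"x":0.0235,"y":0.2,"z":0,"ax":0,"ay":0,"az":0},{"x":0.0235,"y":0.12,"z":0,"ax":0,"ay":0,"az":0},{"x":0.0235,"y":0.055,"z":0,"ax":0,"ay":0,"az":0}]'
python3 - <<'E'
from h import *
for _ in range(4): arm.get_image("top")
p,im=snap("wrist","w17"); s=arm.read_state(); print(s['position'],s['gripper_width'],s['clock'])
m=cv2.inRange(cv2.cvtColor(im,cv2.COLOR_RGB2HSV),(3,100,50),(13,255,255))
for z in (77,): blobs(p,im,(3,100,50),(13,255,255),z,True)
print('yel'); rect(p,im,(20,120,60),(38,255,255),290,True,60)
d=(im.max(2)<40).astype(np.uint8)[150:330,200:360]
for st in cv2.connectedComponentsWithStats(d)[2][1:]:
    if st[4]>100: print("dark",st,px2w(p,st[0]+(st[2]-1)/2+200,st[1]+(st[3]-1)/2+150,106,True))
E
```

```text
clock: 36.45
position: [592.0, -22.0, 243.2]
ee_rot: [0.753, -0.658, -0.001, 0.0]
contact_force: [0.9, -0.5, -0.4]
gripper_width: 7.7
grasp_force: 60.8
clock: 37.25
position: [629.2, 253.5, 242.5]
ee_rot: [0.753, -0.658, -0.001, 0.001]
contact_force: [-0.2, -0.2, -0.7]
gripper_width: 7.9
grasp_force: 60.8
[629.83612216 249.31287679 244.05993745] 7.672158809841659 37.5
[   0    0   39  125 3553] [990.4 122.   77. ]
[247 157  60  53 970] [634.3 246.6  77. ]
[   0  253   36   57 1113] [1013.4  441.1   77. ]
[  0 350  33  70 925] [1122.4  720.7   77. ]
yel
[271 241] [291 306] [array([630.2, 245.6]), array([ 8.8, 31. ]), np.float64(7.9)]
dark [  54   23   48   44 1341] [632.3 252.3 106. ]
dark [  91  100   69   80 2683] [568.  349.3 106. ]
dark [   0  110   68   70 2536] [665.5 368.7 106. ]
```

```bash
python3 -m handwheel '[{"x":0.006,"y":0.006,"z":-0.06,"ax":0,"ay":0,"az":0},{"x":0,"y":0,"z":-0.12,"ax":0,"ay":0,"az":0},{"x":0,"y":0,"z":-0.12,"ax":0,"ay":0,"az":0},{"x":0,"y":0,"z":-0.12,"ax":0,"ay":0,"az":0},{"x":0,"y":0,"z":-0.1,"ax":0,"ay":0,"az":0},{"x":0,"y":0,"z":-0.08,"ax":0,"ay":0,"az":0},{"x":0,"y":0,"z":-0.05,"ax":0,"ay":0,"az":0},{"x":0,"y":0,"z":0,"ax":0,"ay":0,"az":0}]'
python3 -m handwheel '[{"x":0,"y":0,"z":0,"ax":0,"ay":0,"az":0},{"x":0,"y":0,"z":-0.015,"ax":0,"ay":0,"az":0},{"x":0,"y":0,"z":-0.015,"ax":0,"ay":0,"az":0},{"x":0,"y":0,"z":-0.005,"ax":0,"ay":0,"az":0},{"x":0,"y":0,"z":0,"ax":0,"ay":0,"az":0},{"x":0,"y":0,"z":0,"ax":0,"ay":0,"az":0},{"x":0,"y":0,"z":0,"ax":0,"ay":0,"az":0},{"x":0,"y":0,"z":0,"ax":0,"ay":0,"az":0}]'
```

```text
clock: 38.3
position: [630.3, 250.4, 112.2]
ee_rot: [0.752, -0.659, -0.001, 0.002]
contact_force: [-0.3, 0.2, 0.1]
gripper_width: 7.7
grasp_force: 60.8
clock: 39.1
position: [631.3, 251.7, 107.3]
ee_rot: [0.752, -0.659, 0.0, -0.0]
contact_force: [0.4, -0.2, 0.6]
gripper_width: 7.5
grasp_force: 60.8
```

```bash
python3 -m handwheel '[{"x":0,"y":0,"z":-0.005,"ax":0,"ay":0,"az":0},{"x":0,"y":0,"z":0,"ax":0,"ay":0,"az":0},{"x":0,"y":0,"z":-0.005,"ax":0,"ay":0,"az":0},{"x":0,"y":0,"z":0,"ax":0,"ay":0,"az":0},{"x":0,"y":0,"z":-0.005,"ax":0,"ay":0,"az":0},{"x":0,"y":0,"z":0,"ax":0,"ay":0,"az":0},{"x":0,"y":0,"z":0,"ax":0,"ay":0,"az":0},{"x":0,"y":0,"z":0,"ax":0,"ay":0,"az":0}]'
python3 -m handwheel '[{"x":0,"y":0,"z":-0.005,"ax":0,"ay":0,"az":0},{"x":0,"y":0,"z":0,"ax":0,"ay":0,"az":0},{"x":0,"y":0,"z":-0.005,"ax":0,"ay":0,"az":0},{"x":0,"y":0,"z":0,"ax":0,"ay":0,"az":0},{"x":0,"y":0,"z":0,"ax":0,"ay":0,"az":0},{"x":0,"y":0,"z":0,"ax":0,"ay":0,"az":0},{"x":0,"y":0,"z":0,"ax":0,"ay":0,"az":0},{"x":0,"y":0,"z":0,"ax":0,"ay":0,"az":0}]'
```

```text
clock: 39.9
position: [631.3, 251.7, 104.2]
ee_rot: [0.752, -0.659, 0.0, -0.0]
contact_force: [0.6, 0.3, 0.5]
gripper_width: 7.5
grasp_force: 60.8
clock: 40.7
position: [631.2, 251.7, 102.2]
ee_rot: [0.752, -0.659, 0.0, -0.0]
contact_force: [0.1, -0.4, -1.1]
gripper_width: 7.7
grasp_force: 60.8
```

```bash
python3 -m handwheel '[{"x":0,"y":0,"z":-0.005,"ax":0,"ay":0,"az":0},{"x":0,"y":0,"z":0,"ax":0,"ay":0,"az":0},{"x":0,"y":0,"z":-0.005,"ax":0,"ay":0,"az":0},{"x":0,"y":0,"z":0,"ax":0,"ay":0,"az":0},{"x":0,"y":0,"z":0,"ax":0,"ay":0,"az":0},{"x":0,"y":0,"z":0,"ax":0,"ay":0,"az":0},{"x":0,"y":0,"z":0,"ax":0,"ay":0,"az":0},{"x":0,"y":0,"z":0,"ax":0,"ay":0,"az":0}]'
```

```text
clock: 41.5
position: [631.6, 251.8, 101.3]
ee_rot: [0.753, -0.659, 0.0, -0.001]
contact_force: [-0.6, 0.4, 5.8]
gripper_width: 7.5
grasp_force: 61.5
```

Bottomed at 5.8 N. Release and withdraw straight up.

```bash
python3 -m handwheel '[{"x":0,"y":0,"z":0,"ax":0,"ay":0,"az":0},{"x":0,"y":0,"z":0,"ax":0,"ay":0,"az":0},{"x":0,"y":0,"z":0,"ax":0,"ay":0,"az":0},{"x":0,"y":0,"z":0,"ax":0,"ay":0,"az":0},{"x":0,"y":0,"z":0,"ax":0,"ay":0,"az":0},{"x":0,"y":0,"z":0,"ax":0,"ay":0,"az":0},{"x":0,"y":0,"z":0,"ax":0,"ay":0,"az":0},{"x":0,"y":0,"z":0,"ax":0,"ay":0,"az":0}]' 1
python3 -m handwheel '[{"x":0,"y":0,"z":0.04,"ax":0,"ay":0,"az":0},{"x":0,"y":0,"z":0.1,"ax":0,"ay":0,"az":0},{"x":0,"y":0,"z":0.15,"ax":0,"ay":0,"az":0},{"x":0,"y":0,"z":0.15,"ax":0,"ay":0,"az":0},{"x":0,"y":0,"z":0.15,"ax":0,"ay":0,"az":0},{"x":0,"y":0,"z":0.1,"ax":0,"ay":0,"az":0},{"x":-0.1,"y":-0.1,"z":0,"ax":0,"ay":0,"az":0},{"x":-0.1,"y":-0.1,"z":0,"ax":0,"ay":0,"az":0}]'
python3 -m handwheel '[{"x":-0.15,"y":-0.15,"z":0,"ax":0,"ay":0,"az":0},{"x":-0.15,"y":-0.15,"z":0,"ax":0,"ay":0,"az":0},{"x":-0.15,"y":-0.15,"z":0,"ax":0,"ay":0,"az":0},{"x":-0.1,"y":-0.1,"z":0,"ax":0,"ay":0,"az":0},{"x":0,"y":0,"z":0,"ax":0,"ay":0,"az":0},{"x":0,"y":0,"z":0,"ax":0,"ay":0,"az":0},{"x":0,"y":0,"z":0,"ax":0,"ay":0,"az":0},{"x":0,"y":0,"z":0,"ax":0,"ay":0,"az":0}]'
python3 - <<'E'
from h import *
arm.get_image("side"); q,j=snap("side","s18"); s=arm.read_state(); print(s['position'],s['clock'],s['gripper_width'])
print('yel');blobs(q,j,(20,150,60),(38,255,255),135,False,20)
print('pot');blobs(q,j[:, :300],(3,100,50),(13,255,255),60,False,200)
print('blue');blobs(q,j,*BL,20,False,60)
print('red');blobs(q,j,(0,170,90),(3,255,255),125,False,30)
t,i=snap("top","top18"); print('top yel');blobs(t,i,(20,150,60),(38,255,255),150,False,8);print('blue');blobs(t,i,*BL,30,False,40)
def proj(p,w):
    tt,M=pose(p); d=M.T@(np.array(w)-tt); return (p['K']@d/d[2])[:2].round(1)
print([proj(q,(630,251,z)) for z in (151,119,106,77,30)])
E
```

```text
clock: 42.3
position: [631.2, 251.7, 100.2]
ee_rot: [0.752, -0.659, -0.0, -0.0]
contact_force: [0.3, -0.2, -0.3]
gripper_width: 85.6
grasp_force: 0.0
clock: 43.1
position: [591.2, 211.7, 239.4]
ee_rot: [0.753, -0.658, 0.0, -0.001]
contact_force: [0.2, 0.3, 0.4]
gripper_width: 85.6
grasp_force: 0.0
clock: 43.9
position: [481.9, 102.4, 238.1]
ee_rot: [0.753, -0.658, -0.0, 0.0]
contact_force: [0.7, 0.9, 0.4]
gripper_width: 85.4
grasp_force: 0.0
[481.70244186 102.21265863 237.83080948] 44.0 85.4052187891703
yel
[279  64   8  15  68] [769.8 543.1 135. ]
[260 120   8  17 108] [631.6 252.2 135. ]
pot
[   0    0  161   81 5717] [ 147.7 1270.9   60. ]
[ 216    0   84   88 3747] [806.1 983.7  60. ]
[   0   81  153   39 2633] [164.3 722.8  60. ]
[142 138  45  17 394] [397.1 373.9  60. ]
[253 143  26  29 399] [629.9 241.6  60. ]
blue
[253 161  25  18 162] [627.7 245.4  20. ]
[317 181  26  22 467] [747.9 112.6  20. ]
[254 259  32  28 482] [546.8 -76.3  20. ]
[ 346  313   38   38 1133] [ 663.1 -247.6   20. ]
red
[283 270   9  21  97] [ 548.8 -183.2  125. ]
top yel
[147 152  21   5  86] [739.8 412.9 150. ]
[212 193   9   7  54] [629.2 250.3 150. ]
blue
[258 155  21  22 353] [748.7 118.1  30. ]
[382 187  22  22 370] [ 662.3 -243.6   30. ]
[211 205  21  11  66] [613.6 249.2  30. ]
[324 225  21  22 370] [547.8 -75.   30. ]
[array([262.6, 122.3]), array([263.3, 134.3]), array([263.6, 139. ]), array([264.2, 149.1]), array([265.1, 164.8])]
```

Everything checks out: the yellow end is at its predicted side-view pixels (263, 120–136), upright in the liner. The pot and saucer are centred, and the red label and other saucers are where they were. Handing in.

```bash
python3 -c "
from bench import arm
print(arm.job_done())"
```

```text
the job is handed in; nothing more can be done
None
```

The sowing pot is made up on the slate in the order asked — saucer, terracotta pot, liner, then the yellow label standing yellow end up — and the job was handed in at about 44 s; the hand-in returned no verdict.

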